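# Push a seedling tray up the draining ramp to its stop

### The job

Carry the green seedling tray by its handle to the foot of the draining ramp, yellow end uphill, set it down between the side rails short of the clear hood and let go. Then push it from its low end up the ramp, gently, until it rests against the red stop under the hood, and leave it there. Do not tip the tray, ram the stop, or disturb the pot, bottle, saucer and shears.

Things in the scene. Friction and masses are not known exactly. Their poses are not given: they have to be found in the camera images.
- ramp: Fixed aluminium ramp, 390 long (its x), 140 wide, 10 degrees steep. Origin: on the sliding surface, middle of the foot (low edge), 12 mm above the table; x points uphill along the surface, z square to it. Green side rails 16 high run its full length, inner faces 108 apart (the tray has 6 either side). The tray stays on the slope where it is left; sliding it takes 2 to 10 N.
- hood_edge (a point): Middle of the low front edge of the ramp's clear hood, on its underside: 215 uphill of the ramp's origin and 118 above the surface (square to it, so it leans 20 towards the foot). The hood (roof, side walls, white front edge) covers the ramp above it; outer top 127 above the surface, hose to 137; 158 wide. A tray at the stop has its handle under the hood, its low end 50 to 80 out.
- stop_zone (a point): Fixed point on the middle of the ramp under the hood, 325 uphill of the foot and 18 above the surface. The red stop bar (70 wide, 36 high, across the ramp) is clamped anew each time with its face at this point or up to 30 mm farther uphill. Its place is not measured: feel for it. The clamp holds firm.
- tray_centre (a point): Centre, half-way up the walls, of the loose green tray: 190 long (its x), 96 wide (its y), walls 45 high and 6 thick, flat underside 22.5 below this point; 0.4 to 0.9 kg with four small potted seedlings fixed in it (tops 60 above the underside). The +x end wall is yellow and goes uphill; the -x end wall is green.
- tray_handle (a point): Middle of the tray's wooden handle: a round bar 16 thick along the tray's y, 76 long between the posts, its centre 90 above the tray's underside and over the tray's centre. The tray hangs level from it.
- clay_pot: Bystander: terracotta pot, 90 across, 85 high; origin at its underside.
- bottle: Bystander: water bottle with blue cap, 66 across, 200 high; origin at its underside.
- saucer: Bystander: blue saucer, 120 across, 20 high; origin at its underside.
- shears: Bystander: red-handled shears, 190 long, 12 high, lying along their x; origin at their underside.
Not all that is in view belongs to the job. Of the things that look like the part that bears tray_centre, take the one that is farthest from the robot's base at the start.

How it is judged:
By the outcome, as a careful person would: the job done as asked, in the order asked, and still so for the second after the job is handed in, with the robot touching nothing.
It also fails if it takes over 66 s, if anything falls off the work surface, if the arm or the gripper's body presses on something with over 40 N, if the wrist force passes 120 N, or if a joint passes its speed limit or range.

### The arm

A 6-joint arm with a two-finger parallel gripper is mounted at the origin on the work surface. World frame = base frame: x ahead of the robot, y to its left, z up, the work surface at z = 0. Lengths are in m, angles in degrees, forces in N, time in s.
With the tool pointing down it reaches from about 0.325 to 0.85 m from the base axis. Payload 15.5 kg.
Tool frame: the origin (TCP) lies at the very end of the fingers, on their centre line; the grasp point (between the pads) lies arm.grip_depth behind it (arm.grip_depth is the distance from the TCP to the grasp point, in m); z points along the fingers, y is the direction in which the jaws open and shut (so a half turn about z gives the same grasp; the last joint's range is limited). The gripper opens to 91 mm and grips with 3 to 60 N. Pads are 32 mm wide; open, the fingers measure 118 mm over their backs; the gripper's body (76 mm by 178 mm) begins 60 mm behind the grasp point.
Start: joints at [57.668, 28.281, 77.091, -0, 74.628, -5.472], TCP at [0.282, 0.558, 0.214] pointing down, gripper open.
Joint ranges: [-166.48, 166.48], [-47.26, 123.95], [12.59, 153.08], [-70.14, 250.14], [6.76, 159.57], [-176.63, 176.63]. Speed limits (degrees/s): [108.29, 108.29, 147.25, 172.46, 172.46, 172.46].

### API

Orientations are given as a 3x3 rotation matrix whose columns are the frame's x, y, z axes.
In Python, from rig import arm gives the robot as it stands. Calls block until the motion is done:
- arm.move_to(position, orientation): joint-space move of the TCP to a pose.
- arm.move_l(position, orientation=None, feed=0.15): straight line of the TCP; orientation=None keeps the orientation; feed is the mean speed in m/s.
- arm.move_joints(angles): joint-space move.
- arm.grip(opening): finger opening in m; the grip force is fixed at half the most; returns when the fingers have stopped.
- arm.sleep(seconds).
- arm.solve_ik(position, orientation): joint angles nearest the present ones, or None.
- arm.snapshot(name): name is "side" or "top" or "wrist"; returns the picture (400x640x3 uint8, red, green, blue); there is no depth.
- arm.get_calibration(name): a dict with "intrinsics" (3x3 intrinsics, pixels), "k1" (the pictures are not rectified: a ray, as slopes to the right and down, at radius r is drawn at 1 + k1 r^2 times it, then the intrinsics apply), "cam_to_world" (4x4, takes a point from camera to world coordinates). Camera axes: x right, y down, z forward; pixel columns grow to the right and rows downward; lengths in m; the calibration is good to about 2 mm. A picture is of the moment at which its call begins: read the wrist's pose just before it. get_calibration takes no time and is no camera call; for the wrist camera it gives the pose at the moment of the call.
A pose or a line that the arm cannot do raises arm.Unreachable and nothing moves.
- arm.sign_off(): hands the job in, once; it reports no verdict.
Readings, each from a call of its own:
- arm.current_t(): time.
- arm.current_joint_positions(): joint angles.
- arm.current_dq(): joint speeds.
- arm.current_tau(): joint torques, N m.
- arm.current_ee_pos(): TCP position.
- arm.current_tool_rot(): TCP orientation.
- arm.current_force(): force on the tool from outside, world axes, zero at the start.
- arm.current_torque(): the same for the moment, N m.
- arm.current_width(): finger opening in m.
Only numpy, scipy, OpenCV 4.12 (cv2) and the standard library are available. Lean on these libraries where they do the work, as an engineer would, in place of code of your own. Each camera call takes 0.05 s, during which the arm holds its last target.

## Working session

There is one attempt and no reset: what is moved stays moved. The work goes in short steps, each a Python script; the robot and the scene stay as the last script left them, time stands still between calls to the robot, and variables do not carry over. Pictures are saved under pics/ and viewed, and the job is handed in when it is done.

```bash
ls; mkdir -p pics
cat > h.py <<'E'
from rig import arm
import numpy as np, cv2
def snap(n,f):
    im=arm.snapshot(n); cv2.imwrite('pics/'+f,im[:,:,::-1]); return im
def ray(cal,u,v):
    K=np.array(cal['intrinsics']);k=cal['k1'];T=np.array(cal['cam_to_world'])
    d=np.array([(u-K[0,2])/K[0,0],(v-K[1,2])/K[1,1]]);s=d.copy()
    for _ in range(30): s=d/(1+k*(s@s))
    return T[:3,3],T[:3,:3]@np.array([s[0],s[1],1.])
def onz(cal,u,v,z):
    o,d=ray(cal,u,v); return o+d*(z-o[2])/d[2]
def proj(cal,p):
    K=np.array(cal['intrinsics']);k=cal['k1'];T=np.array(cal['cam_to_world'])
    c=T[:3,:3].T@(np.array(p)-T[:3,3]); s=c[:2]/c[2]; s=s*(1+k*(s@s))
    return np.array([K[0,0]*s[0]+K[0,2],K[1,1]*s[1]+K[1,2]])
E
python3 - <<'E'
from h import *
for n in ['top','side','wrist']:
    c=arm.get_calibration(n); snap(n,n+'0.png'); print(n,c)
print(arm.grip_depth,arm.current_t())
E
```

```text
pics
top {'intrinsics': array([[515.92889105,   0.        , 324.87699912],
       [  0.        , 515.92889105, 195.64253852],
       [  0.        ,   0.        ,   1.        ]]), 'k1': -0.14686569088002174, 'cam_to_world': array([[-0.01505772, -0.99626394,  0.08503776,  0.3580965 ],
       [-0.99984566,  0.01577245,  0.00773921, -0.04544949],
       [-0.00905155, -0.0849081 , -0.99634767,  1.78285928],
       [ 0.        ,  0.        ,  0.        ,  1.        ]])}
side {'intrinsics': array([[503.5065555 ,   0.        , 317.7223937 ],
       [  0.        , 503.5065555 , 197.06426784],
       [  0.        ,   0.        ,   1.        ]]), 'k1': -0.06488529612274094, 'cam_to_world': array([[ 0.7181971 , -0.38973752,  0.5764526 , -0.47666512],
       [-0.69540185, -0.37262172,  0.6144667 , -1.11917704],
       [-0.02468196, -0.8421744 , -0.53864003,  1.03910181],
       [ 0.        ,  0.        ,  0.        ,  1.        ]])}
wrist {'intrinsics': array([[278.00244279,   0.        , 320.72595236],
       [  0.        , 278.00244279, 204.40985247],
       [  0.        ,   0.        ,   1.        ]]), 'k1': -0.024460144234225285, 'cam_to_world': array([[ 4.52772669e-01,  8.57574175e-01,  2.44056230e-01,
         2.12371122e-01],
       [ 8.91625718e-01, -4.35266153e-01, -1.24687431e-01,
         5.93077173e-01],
       [-6.99304736e-04,  2.74061873e-01, -9.61711808e-01,
         3.83702698e-01],
       [ 0.00000000e+00,  0.00000000e+00,  0.00000000e+00,
         1.00000000e+00]])}
0.0188 0.15
```

View pics/top0.png

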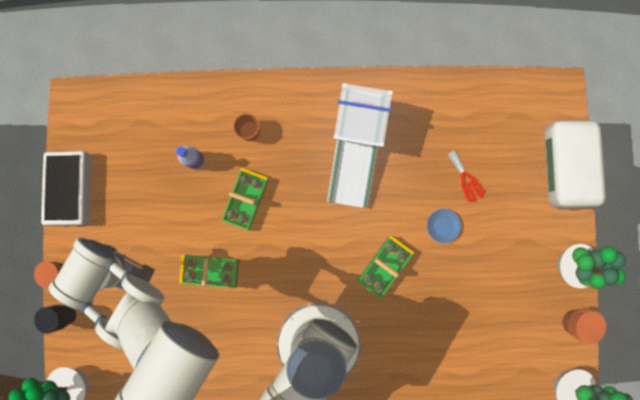

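View pics/side0.png

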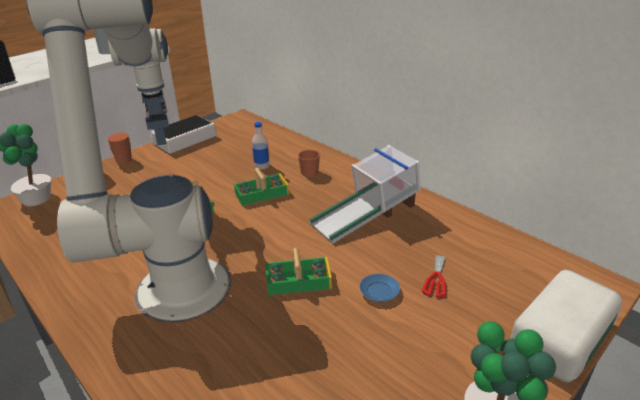

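View pics/wrist0.png

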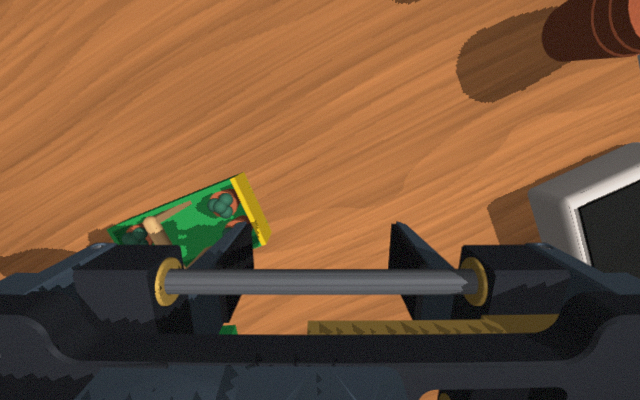

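The top view shows three candidate trays, A (246,199), B (209,271) and C (387,266). The base is at about (318,345) px. The ramp foot is near (350,205) and the hood near (363,115). Next I measure each tray's distance from the base and enlarge the crops.

Run:
```python
from h import *
im=cv2.imread('pics/top0.png'); hsv=cv2.cvtColor(im,cv2.COLOR_BGR2HSV); cal=arm.get_calibration('top')
print('base px',proj(cal,[0,0,0]))
g=cv2.inRange(hsv,(45,120,60),(75,255,255)); y=cv2.inRange(hsv,(22,190,150),(34,255,255))
m=g|y
m=cv2.morphologyEx(m,cv2.MORPH_CLOSE,np.ones((7,7)))
for c in cv2.findContours(m,cv2.RETR_EXTERNAL,cv2.CHAIN_APPROX_NONE)[0]:
    if cv2.contourArea(c)<250: continue
    r=cv2.minAreaRect(c); bx=cv2.boxPoints(r)
    w=np.array([onz(cal,u,v,.045)[:2] for u,v in bx]); ce=w.mean(0)
    yy=np.zeros_like(m); cv2.drawContours(yy,[c],-1,255,-1); yy&=y; ys,xs=np.nonzero(yy)
    yw=onz(cal,xs.mean(),ys.mean(),.045)[:2] if len(xs) else None
    print(np.round(r[0],1),'size',np.linalg.norm(w[0]-w[1]).round(3),np.linalg.norm(w[1]-w[2]).round(3),'c',ce.round(3),'R',np.hypot(*ce).round(3),'yel',yw,len(xs), np.degrees(np.arctan2(*(yw-ce)[::-1])) if yw is not None else '')
a=cv2.resize(im[150:230,200:300],None,fx=7,fy=7,interpolation=cv2.INTER_CUBIC);cv2.imwrite('pics/cropA.png',a)
a=cv2.resize(im[75:215,310:410],None,fx=4,fy=4,interpolation=cv2.INTER_CUBIC);
b=cv2.imread('pics/side0.png')[135:250,300:430];b=cv2.resize(b,None,fx=3,fy=4.87*1.0);b=cv2.resize(b,(390,560));cv2.imwrite('pics/cropR.png',np.hstack([a,b]))
```

```text
base px [317.90028632 344.10463286]
[ 32. 389.] size 0.197 0.073 c [-0.171  1.027] R 1.041 yel None 0 
[208.1 270.7] size 0.095 0.192 c [0.258 0.368] R 0.449 yel [0.26239834 0.45853354] 69 87.0299797136941
[587.  269.6] size 0.076 0.16 c [ 0.234 -0.94 ] R 0.969 yel None 0 
[385.1 266.5] size 0.191 0.099 c [ 0.265 -0.231] R 0.351 yel [ 0.33598197 -0.28721263] 84 -38.49584506240764
[244.7 198.4] size 0.192 0.097 c [0.502 0.241] R 0.556 yel [0.58513867 0.20817802] 81 -21.228025373972383
```

```bash
sleep 0
```

```text
(no output)
```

View pics/cropA.png

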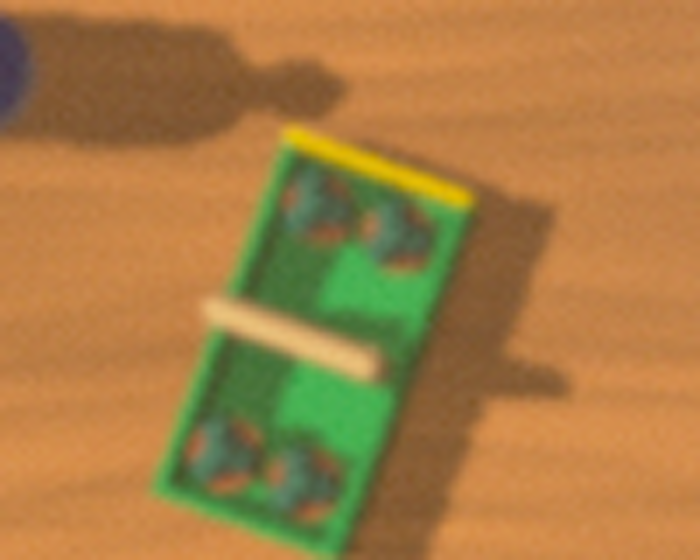

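View pics/cropR.png

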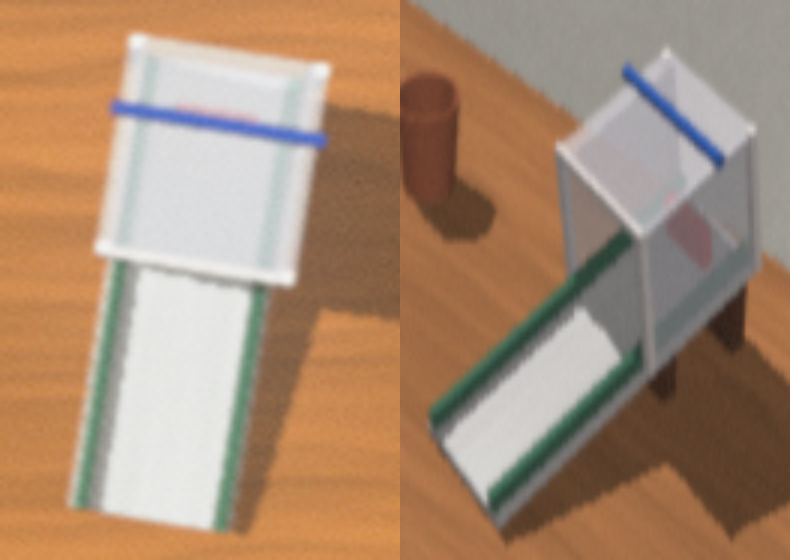

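The enlarged crop confirms tray A at top-view (245,198): yellow end at the far side, handle across. Its distance from the base is 0.556 m, against 0.449 for B and 0.351 for C, so A is the one meant. Next I estimate the handle and the ramp from the top and side views.

Run:
```python
from h import *
cal=arm.get_calibration('top')
R=arm.current_tool_rot();p=arm.current_ee_pos();print(np.round(R,3),p)
cw=arm.get_calibration('wrist')['cam_to_world'];print('cam in tool',(R.T@(cw[:3,3]-p)).round(3),'camaxes in tool\n',(R.T@cw[:3,:3]).round(2))
f=lambda u,v:(200+u/7,150+v/7)
a=onz(cal,*f(205,305),.09);b=onz(cal,*f(380,365),.09);print('handle',a.round(3),b.round(3),((a+b)/2).round(4),np.linalg.norm(a-b), np.degrees(np.arctan2(*(a-b)[[1,0]])))
f=lambda u,v:(310+u/4,75+v/4)
for n,q,z in [('footL',(70,508),.02),('footR',(232,530),.02),('railtopL',(120,262),.065),('railtopR',(265,288),.065),('hoodFL',(97,250),.17),('hoodFR',(292,284),.17),('hoodBL',(135,38),.2),('hoodBR',(328,70),.2)]:
    print(n,onz(cal,*f(*q),z).round(3))
```

```text
[[-0.892  0.452 -0.   ]
 [ 0.452  0.892 -0.001]
 [ 0.    -0.001 -1.   ]] [0.28221948 0.55733483 0.21350524]
cam in tool [ 0.078  0.    -0.17 ] camaxes in tool
 [[-0.   -0.96 -0.27]
 [ 1.   -0.    0.  ]
 [-0.   -0.27  0.96]]
handle [0.514 0.285 0.09 ] [0.485 0.201 0.09 ] [0.4996 0.2429 0.09  ] 0.08861280955822153 70.37096091910178
footL [ 0.487 -0.04   0.02 ]
footR [ 0.465 -0.179  0.02 ]
railtopL [ 0.691 -0.086  0.065]
railtopR [ 0.667 -0.208  0.065]
hoodFL [ 0.68  -0.065  0.17 ]
hoodFR [ 0.651 -0.22   0.17 ]
hoodBL [ 0.845 -0.098  0.2  ]
hoodBR [ 0.817 -0.25   0.2  ]
```

Side and top agree on the ramp: foot width measures 0.141 m (0.140 given), origin near (0.476,-0.110), heading about -10°. I take a closer wrist look at the ramp before the grasp.

```bash
cat >> h.py <<'E'
def Rot(x,z):
    x=np.array(x,float);z=np.array(z,float);z/=np.linalg.norm(z);x-=z*(x@z);x/=np.linalg.norm(x)
    return np.column_stack([x,np.cross(z,x),z])
E
python3 - <<'E'
from h import *
h=np.radians(-10);d=np.array([np.cos(h),np.sin(h),0])
p=np.array([.476,-.11,0])+.14*d;p[2]=.27
R=Rot(-d,[0,0,-1]); print(arm.solve_ik(p,R))
arm.move_to(p,R); arm.sleep(.2)
cal=arm.get_calibration('wrist');np.savez('w1.npz',**cal);snap('wrist','w1.png');print(arm.current_t(),arm.current_ee_pos())
E
```

```text
[-1.77837962e+01  2.59767049e+01  7.20537935e+01 -2.54444375e-14
  8.19695016e+01 -9.77837962e+01]
3.1167 [ 0.61394975 -0.13398085  0.26998917]
```

View pics/w1.png

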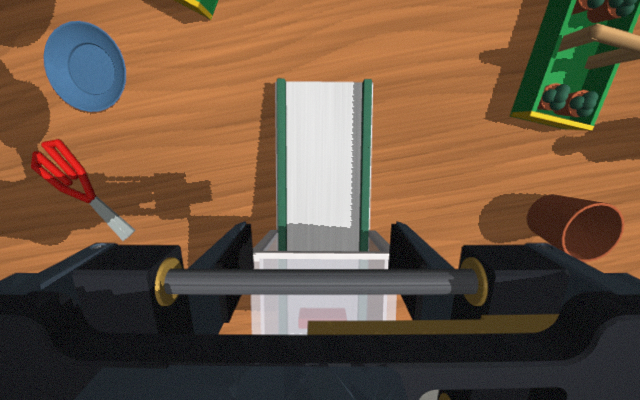

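The wrist view (up = downhill) shows the foot edge at row 81 and the rails at columns 277–287 and 362–372. The hood edge is at row 257. The tray's yellow end is at (565,120). Now I fit the rails and foot.

Run:
```python
from h import *
cal=dict(np.load('w1.npz'));im=cv2.imread('pics/w1.png');hsv=cv2.cvtColor(im,cv2.COLOR_BGR2HSV)
print(hsv[150,270:292].tolist()); print(hsv[150,346:376].tolist())
m=cv2.inRange(hsv,(65,90,30),(95,255,140))
h0=np.radians(-10);t=np.radians(10)
def onramp(u,v,zr,o=np.array([.476,-.11,.012]),h=h0):
    n=np.array([-np.sin(t)*np.cos(h),-np.sin(t)*np.sin(h),np.cos(t)])
    c,d=ray(cal,u,v); return c+d*((o+zr*n-c)@n)/(d@n)
E={k:[] for k in range(4)}
for v in range(90,215):
    L=np.nonzero(m[v,268:300])[0]+268;Rr=np.nonzero(m[v,350:385])[0]+350
    if len(L)<5 or len(Rr)<5: continue
    for k,u in enumerate([L.min()-.5,L.max()+.5,Rr.min()-.5,Rr.max()+.5]): E[k].append(onramp(u,v,.016))
for k in E:
    q=np.array(E[k]);vx,vy,x0,y0=cv2.fitLine(q[:,:2].astype(np.float32),cv2.DIST_HUBER,0,.01,.01).ravel()
    if vx<0:vx,vy=-vx,-vy
    print(k,len(q),'yaw',np.degrees(np.arctan2(vy,vx)).round(2),'y at x=.476',(y0+vy/vx*(.476-x0)).round(4),'y at .6',(y0+vy/vx*(.6-x0)).round(4))
col=im[60:100,300:350].mean((1,2));print(np.round(col))
for u in (295,322,350):
    c=im[60:100,u-3:u+4].mean((1,2)); v=60+np.argmax(np.diff(c))+.5; print(u,v,onramp(u,v,0).round(4))
```

```text
[[12, 152, 111], [13, 163, 108], [13, 155, 110], [12, 157, 107], [13, 151, 105], [12, 85, 117], [14, 25, 112], [78, 53, 96], [77, 121, 103], [77, 122, 111], [77, 117, 120], [77, 119, 120], [76, 117, 118], [76, 115, 124], [76, 126, 119], [76, 108, 99], [74, 24, 137], [60, 2, 212], [0, 0, 227], [120, 1, 229], [90, 1, 227], [15, 2, 228]]
[[15, 2, 229], [30, 1, 225], [0, 0, 229], [30, 1, 229], [60, 2, 231], [50, 3, 229], [165, 2, 218], [0, 0, 165], [165, 4, 142], [0, 2, 142], [150, 2, 136], [150, 2, 136], [30, 2, 146], [15, 4, 145], [60, 4, 122], [70, 37, 62], [74, 97, 66], [77, 117, 107], [78, 121, 114], [76, 115, 118], [75, 117, 116], [77, 119, 116], [76, 116, 121], [76, 104, 120], [70, 33, 162], [13, 62, 199], [12, 130, 186], [13, 160, 182], [13, 162, 179], [13, 159, 185]]
0 125 yaw -10.88 y at x=.476 -0.1693 y at .6 -0.1931
1 125 yaw -10.62 y at x=.476 -0.1584 y at .6 -0.1816
2 125 yaw -10.36 y at x=.476 -0.0501 y at .6 -0.0728
3 125 yaw -10.42 y at x=.476 -0.0389 y at .6 -0.0617
[127. 128. 127. 128. 128. 128. 128. 127. 127. 127. 127. 126. 126. 125.
 124. 124. 122. 122. 121. 120. 123. 163. 212. 227. 227. 226. 226. 227.
 227. 227. 227. 227. 227. 227. 227. 227. 227. 227. 227. 227.]
295 81.5 [ 0.4709 -0.1454  0.0122]
322 81.5 [ 0.4776 -0.1074  0.0122]
350 81.5 [ 0.4846 -0.068   0.0122]
```

Run:
```python
from h import *
cal=arm.get_calibration('top');im=cv2.imread('pics/top0.png');hsv=cv2.cvtColor(im,cv2.COLOR_BGR2HSV)
m=cv2.inRange(hsv,(65,70,30),(95,255,160)); h=np.radians(-10.5);t=np.radians(10)
n=np.array([-np.sin(t)*np.cos(h),-np.sin(t)*np.sin(h),np.cos(t)]);o=np.array([.478,-.1045,.012])
def onr(u,v,zr):
    c,d=ray(cal,u,v); return c+d*((o+zr*n-c)@n)/(d@n)
for lo,hi in ((322,345),(362,382)):
    q=[]
    for v in range(148,200):
        x=np.nonzero(m[v,lo:hi])[0]+lo
        if len(x)>1:q.append(onr(x.mean(),v,.016))
    q=np.array(q);vx,vy,x0,y0=cv2.fitLine(q[:,:2].astype(np.float32),cv2.DIST_HUBER,0,.01,.01).ravel()
    print(len(q),np.degrees(np.arctan(vy/vx)).round(2),'y at .476',(y0+vy/vx*(.476-x0)).round(4))
g=cv2.cvtColor(im,cv2.COLOR_BGR2GRAY)
for u in (345,355):
    c=g[195:215,u-1:u+2].mean(1); v=195+np.argmin(np.diff(c))+.5;print(u,v,onr(u,v,0).round(4), c.round())
# ramp axis drawn on side view
cs=arm.get_calibration('side');s=cv2.imread('pics/side0.png');X=np.array([np.cos(t)*np.cos(h),np.cos(t)*np.sin(h),np.sin(t)]);Y=np.cross(n,X)
for q in [(0,54,0),(0,-54,0),(.0,54,16),(0,-54,16),(215,54,16),(215,-54,16),(215,79,118),(215,-79,118)]:
    p=o+X*q[0]/1000+Y*q[1]/1000+n*q[2]/1000; u=proj(cs,p); cv2.circle(s,tuple(int(round(a*8)) for a in u),8,(255,0,255),-1,shift=3)
cv2.imwrite('pics/sidechk.png',cv2.resize(s[130:250,290:440],None,fx=5,fy=5))
```

```text
Traceback (most recent call last):
IndexError: too many indices for array: array is 1-dimensional, but 2 were indexed
```

Run:
```python
from h import *
cal=arm.get_calibration('top');im=cv2.imread('pics/top0.png');hsv=cv2.cvtColor(im,cv2.COLOR_BGR2HSV)
print(hsv[180,328:350].tolist(),hsv[180,364:384].tolist())
m=cv2.inRange(hsv,(60,40,20),(95,255,180)); h=np.radians(-10.5);t=np.radians(10)
n=np.array([-np.sin(t)*np.cos(h),-np.sin(t)*np.sin(h),np.cos(t)]);o=np.array([.478,-.1045,.012])
def onr(u,v,zr):
    c,d=ray(cal,u,v); return c+d*((o+zr*n-c)@n)/(d@n)
for lo,hi in ((322,348),(360,382)):
    q=[]
    for v in range(148,200):
        x=np.nonzero(m[v,lo:hi])[0]+lo
        if len(x)>1:q.append(onr(x.mean(),v,.016))
    if len(q)<4: print(len(q));continue
    q=np.array(q);vx,vy,x0,y0=cv2.fitLine(q[:,:2].astype(np.float32),cv2.DIST_HUBER,0,.01,.01).ravel()
    print(len(q),np.degrees(np.arctan(vy/vx)).round(2),'y at .476',(y0+vy/vx*(.476-x0)).round(4))
g=cv2.cvtColor(im,cv2.COLOR_BGR2GRAY)
for u in (345,355):
    c=g[195:215,u-1:u+2].mean(1); v=195+np.argmin(np.diff(c))+.5;print(u,v,onr(u,v,0).round(4))
cs=arm.get_calibration('side');s=cv2.imread('pics/side0.png');X=np.array([np.cos(t)*np.cos(h),np.cos(t)*np.sin(h),np.sin(t)]);Y=np.cross(n,X)
s=cv2.resize(s[130:250,290:440],None,fx=5,fy=5)
for q in [(0,54,0),(0,-54,0),(.0,54,16),(0,-54,16),(215,54,16),(215,-54,16),(215,79,118),(215,-79,118)]:
    p=o+X*q[0]/1000+Y*q[1]/1000+n*q[2]/1000; u=(proj(cs,p)-[290,130]+.5)*5-.5; cv2.circle(s,tuple(int(round(a)) for a in u),4,(255,0,255),-1)
cv2.imwrite('pics/sidechk.png',s)
```

```text
[[13, 147, 194], [13, 114, 201], [14, 70, 203], [29, 34, 180], [59, 34, 163], [67, 64, 143], [61, 43, 136], [51, 23, 146], [26, 11, 157], [20, 10, 158], [23, 13, 183], [30, 6, 215], [45, 4, 230], [20, 3, 232], [30, 2, 231], [23, 4, 230], [30, 2, 229], [40, 3, 232], [40, 3, 231], [40, 3, 231], [30, 2, 232], [30, 3, 233]] [[40, 3, 231], [45, 2, 232], [53, 5, 225], [56, 21, 196], [66, 46, 154], [69, 72, 141], [60, 41, 137], [30, 30, 136], [17, 72, 142], [12, 109, 141], [13, 119, 137], [14, 127, 135], [13, 123, 141], [15, 136, 137], [14, 122, 140], [14, 134, 139], [14, 138, 153], [14, 142, 182], [13, 145, 202], [14, 149, 205]]
52 -10.44 y at .476 -0.0455
52 -10.35 y at .476 -0.1673
345 204.5 [ 0.4776 -0.1004  0.0118]
355 206.5 [ 0.4702 -0.1347  0.0116]
```

View pics/sidechk.png

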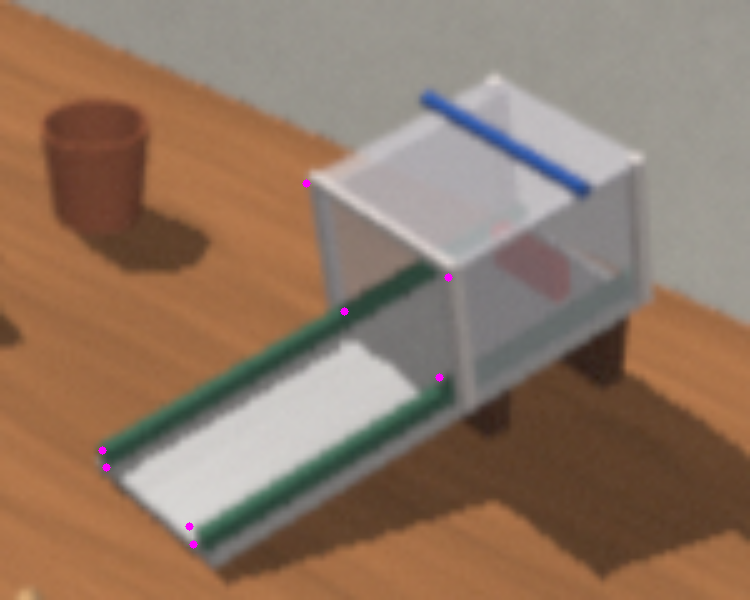

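Run:
```python
from h import *
for y in (-20.7,):
  a=np.radians(y); ty=np.array([-np.sin(a),np.cos(a),0])
  for s in (1,-1):
    R=Rot(s*ty,[0,0,-1]); print(s,np.round(arm.solve_ik(np.array([.4996,.2429,.16]),R),1))
    b=np.radians(-10.45); R2=Rot(s*np.array([-np.sin(b),np.cos(b),0]),[0,0,-1]); print(np.round(arm.solve_ik(np.array([.575,-.124,.16]),R2),1))
s=1
R=Rot(ty,[0,0,-1]); p=np.array([.4996,.2429,0])-.10*ty; p[2]=.25
arm.move_to(p,R);arm.sleep(.2)
cal=arm.get_calibration('wrist');np.savez('w2.npz',**cal);snap('wrist','w2.png');print(arm.current_t())
```

```text
1 [19.8 26.2 90.8 -0.  63.  40.5]
[-18.   28.6  86.2  -0.   65.2  -7.5]
-1 [  19.8   26.2   90.8   -0.    63.  -139.5]
[-18.   28.6  86.2  -0.   65.2 172.5]
5.3917
```

View pics/w2.png

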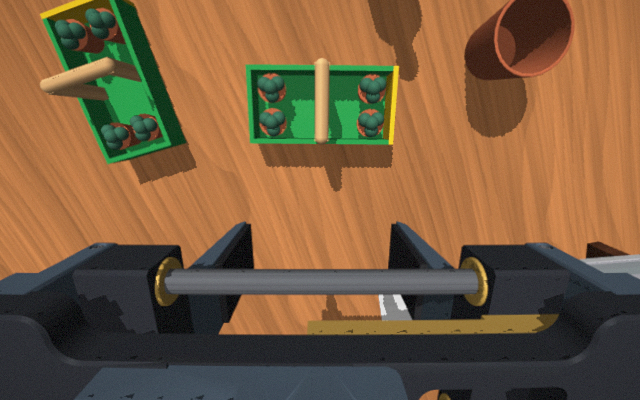

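The wrist view shows tray A with rim corners near (247,66), (398,66), (397,144) and (250,144). The handle is at column 321, rows 58–142. Tray B is at upper left and the pot at upper right.

Run:
```python
from h import *
cal=dict(np.load('w2.npz'));im=cv2.imread('pics/w2.png');hsv=cv2.cvtColor(im,cv2.COLOR_BGR2HSV)
g=cv2.inRange(hsv,(45,120,40),(80,255,255))|cv2.inRange(hsv,(22,170,120),(34,255,255))
g[:, :220]=0;g[:,420:]=0;g[200:]=0;g[:45]=0
c=max(cv2.findContours(cv2.morphologyEx(g,cv2.MORPH_CLOSE,np.ones((3,3))),cv2.RETR_EXTERNAL,cv2.CHAIN_APPROX_NONE)[0],key=cv2.contourArea)
w=np.array([onz(cal,*p[0],.045)[:2] for p in c],np.float32)*1000
r=cv2.minAreaRect(w);print('tray',r)
hm=cv2.inRange(hsv,(10,50,130),(24,150,255)); hm[:,:310]=0;hm[:,334:]=0;hm[:50]=0;hm[148:]=0
hm=cv2.morphologyEx(hm,cv2.MORPH_OPEN,np.ones((3,5)))
n,l,st,ce=cv2.connectedComponentsWithStats(hm);k=1+np.argmax(st[1:,4]);print(st[k],ce[k])
ys,xs=np.nonzero(l==k)
P=np.array([onz(cal,x,y,.098)[:2] for x,y in zip(xs,ys)],np.float32)
print('handle mean',P.mean(0)); print(cv2.minAreaRect(P*1000))
```

```text
tray ((548.0830078125, 226.65341186523438), (95.51750946044922, 88.08275604248047), 68.39598083496094)
[ 314   58   16   84 1106] [321.1482821   98.69349005]
handle mean [0.50135016 0.24803784]
((501.05517578125, 246.209716796875), (85.81739044189453, 15.896628379821777), 69.24496459960938)
```

Run:
```python
from h import *
cal=dict(np.load('w2.npz'));im=cv2.imread('pics/w2.png');hsv=cv2.cvtColor(im,cv2.COLOR_BGR2HSV)
g=cv2.inRange(hsv,(45,120,40),(80,255,255))|cv2.inRange(hsv,(22,170,120),(34,255,255))
g[:, :220]=0;g[:,420:]=0;g[160:]=0;g[:45]=0
g=cv2.morphologyEx(g,cv2.MORPH_OPEN,np.ones((3,3)))
ys,xs=np.nonzero(g)
w=np.array([onz(cal,x,y,.045)[:2] for x,y in zip(xs,ys)],np.float32)*1000
print('tray',cv2.minAreaRect(w))
```

```text
tray ((500.8602294921875, 245.1265869140625), (95.59040069580078, 189.58705139160156), 68.68594360351562)
```

Tray A measures 95.6 × 189.6 mm (96 × 190 given), centre (0.5009,0.2451), yaw about -21.2°, and the handle agrees within 1 mm. I grasp it now.

Run:
```python
from h import *
a=np.radians(-21.1); ty=np.array([-np.sin(a),np.cos(a),0]);R=Rot(ty,[0,0,-1])
p=np.array([.5009,.2453,.25])
arm.move_to(p-np.array([0,0,.09]),R)
p[2]=.0715
arm.move_l(p,feed=.1)
print('F',np.round(arm.current_force(),2))
arm.grip(0.0)
print(arm.current_width(),np.round(arm.current_force(),2))
p[2]=.12; arm.move_l(p,feed=.08);arm.sleep(.2)
print(arm.current_width(),np.round(arm.current_force(),2),np.round(arm.current_torque(),2),arm.current_t())
snap('side','s1.png');snap('top','t1.png');cal=arm.get_calibration('wrist');np.savez('w3.npz',**cal);snap('wrist','w3.png')
t=cv2.imread('pics/t1.png')[140:240,190:300];s=cv2.imread('pics/s1.png')[110:230,200:320]
cv2.imwrite('pics/lift.png',np.hstack([cv2.resize(t,(400,364)),cv2.resize(s,(364,364))]))
```

```text
F [-0.52  0.36 -0.  ]
0.014953681944624065 [ 0.81  0.55 -1.49]
0.015368743861228284 [ 0.3  -0.76 -5.97] [-0.09  0.09  0.01] 9.1333
```

View pics/lift.png

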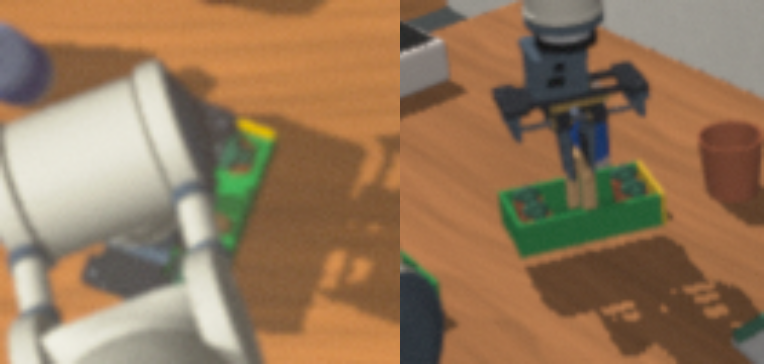

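View pics/w3.png

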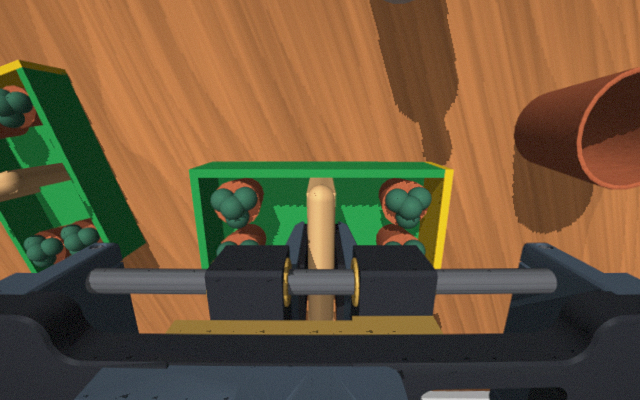

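Run:
```python
from h import *
cal=dict(np.load('w3.npz'));p=arm.current_ee_pos();R=arm.current_tool_rot();print(p)
for q in [(193,163.5),(250,162.5),(320,161.5),(400,162),(452,163.5),(444,250),(452,175),(198,250)]:
    print(q,(R.T@(onz(cal,*q,p[2]+.0188-.045)-p)*1000).round(1))
```

```text
[0.50079751 0.24525852 0.1197389 ]
(193, 163.5) [ 52.1 -91.6  26.2]
(250, 162.5) [ 52.6 -51.   26.2]
(320, 161.5) [53.2 -1.6 26.2]
(400, 162) [52.9 54.9 26.2]
(452, 163.5) [51.9 92.  26.2]
(444, 250) [-15.   94.4  26.2]
(452, 175) [43.6 93.1 26.2]
(198, 250) [-14.8 -96.2  26.2]
```

Run:
```python
from h import *
cal=dict(np.load('w3.npz'));p=arm.current_ee_pos();R=arm.current_tool_rot()
for x,z in [(48,45),(48,0),(42,45),(38,90),(46,90)]:
    print(x,z,proj(cal,p+R@np.array([x/1000,0.02,.0188+.09-z/1000-0])).round(1))
im=cv2.imread('pics/w3.png');print([ (r,im[r,345].tolist()) for r in range(156,186)])
cv2.imwrite('pics/rim.png',cv2.resize(im[150:200,180:470],None,fx=2.7,fy=8,interpolation=cv2.INTER_NEAREST))
```

```text
48 45 [345.8 162.1]
48 0 [341.8 156.4]
42 45 [345.6 169.3]
38 90 [351.1 184.8]
46 90 [351.5 173.4]
[(156, [73, 124, 186]), (157, [62, 114, 179]), (158, [77, 124, 185]), (159, [68, 116, 179]), (160, [65, 112, 171]), (161, [65, 118, 108]), (162, [59, 123, 41]), (163, [55, 119, 30]), (164, [57, 122, 33]), (165, [56, 116, 29]), (166, [61, 122, 40]), (167, [58, 117, 35]), (168, [59, 122, 31]), (169, [71, 143, 36]), (170, [81, 164, 46]), (171, [78, 163, 46]), (172, [80, 162, 45]), (173, [84, 164, 47]), (174, [79, 162, 45]), (175, [78, 160, 42]), (176, [83, 161, 47]), (177, [73, 143, 43]), (178, [52, 101, 32]), (179, [44, 93, 24]), (180, [49, 93, 25]), (181, [48, 96, 28]), (182, [38, 94, 20]), (183, [45, 96, 27]), (184, [43, 95, 27]), (185, [46, 94, 28])]
```

View pics/rim.png

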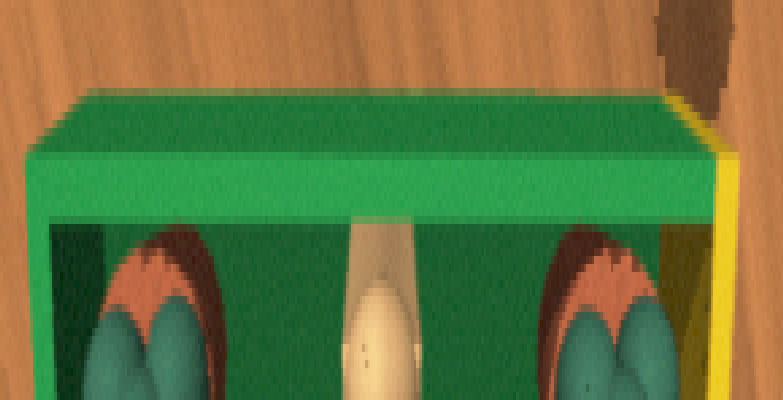

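Run:
```python
from h import *
p=arm.current_ee_pos();R=arm.current_tool_rot()
im=cv2.imread('pics/t1.png');hsv=cv2.cvtColor(im,cv2.COLOR_BGR2HSV);cal=arm.get_calibration('top')
m=cv2.inRange(hsv,(40,90,60),(80,255,255))|cv2.inRange(hsv,(22,150,130),(36,255,255))
print('top: right edge')
for v in range(180,206,2):
    x=np.nonzero(m[v,235:285])[0]
    if len(x): print(v,235+x.max(),(R.T@(onz(cal,235+x.max()+.5,v,p[2]+.0188-.045)-p)*1000).round(1)[:2],end=' ')
im=cv2.imread('pics/s1.png');hsv=cv2.cvtColor(im,cv2.COLOR_BGR2HSV);cal=arm.get_calibration('side')
print()
c=im[155:205,230:275];cv2.imwrite('pics/sz.png',np.vstack([cv2.resize(im[155:205,230:275],None,fx=7,fy=5.7,interpolation=cv2.INTER_CUBIC)]))
for n,q in {'yel top near':(48,95),'yel top far':(-48,95),'near green top':(-48,-95)}.items():
    P=p+R@np.array([q[0]/1000*-1,q[1]/1000,.0188+.045]); print(n,proj(cal,P).round(1))
```

```text
top: right edge
180 264 [-53.2  81.1] 182 264 [-55.5  74.9] 184 263 [-54.8  67.5] 186 262 [-54.   60.2] 188 261 [-53.3  52.9] 190 260 [-52.5  45.5] 192 260 [-54.9  39.3] 194 259 [-54.1  32. ] 196 258 [-53.4  24.6] 198 257 [-52.6  17.3] 200 256 [-51.9  10. ] 202 256 [-54.2   3.8] 204 255 [-53.5  -3.5] 
yel top near [287.3 181.4]
yel top far [279.  170.2]
near green top [232.5 180.7]
```

Run:
```python
from h import *
im=cv2.imread('pics/s1.png')
cv2.imwrite('pics/sz2.png',cv2.resize(im[150:205,225:275],None,fx=10,fy=10,interpolation=cv2.INTER_CUBIC))
```

```text
(no output)
```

View pics/sz2.png

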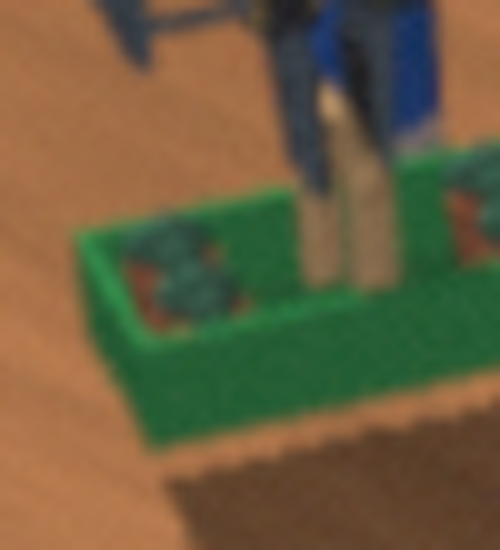

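Top (-5.5 mm) and wrist (-4.5 to -6 mm) both put the tray about 5 mm along its -y in the jaws, so I will compensate. I carry it to a hover over the foot, tilted with the ramp, and check the gap to the left rail.

```bash
cat >> h.py <<'E'
hh=np.radians(-10.45);tt=np.radians(10)
RX=np.array([np.cos(tt)*np.cos(hh),np.cos(tt)*np.sin(hh),np.sin(tt)])
RN=np.array([-np.sin(tt)*np.cos(hh),-np.sin(tt)*np.sin(hh),np.cos(tt)])
RY=np.cross(RN,RX); RO=np.array([.4773,-.1055,.012])
def rp(x,y,z): return RO+(RX*x+RY*y+RN*z)/1000
def tor(P): return np.array([RX,RY,RN])@(np.array(P)-RO)*1000
E
python3 - <<'E'
from h import *
p=arm.current_ee_pos();p[2]=.18
arm.move_l(p,feed=.12)
Rv=Rot(RY-RY*0,[0,0,-1])
q=rp(105,5,71.2+70)
arm.move_l(q,Rv,feed=.15)
Rt=Rot(RY,-RN)
arm.move_l(rp(105,5,71.2+28),Rt,feed=.08)
arm.sleep(.3)
print(arm.current_t(),tor(arm.current_ee_pos()).round(1),np.round(arm.current_force(),2),arm.current_width())
cal=arm.get_calibration('wrist');np.savez('w4.npz',**cal);snap('wrist','w4.png');snap('side','s4.png')
a=cv2.imread('pics/s4.png')[100:250,270:450];cv2.imwrite('pics/s4z.png',cv2.resize(a,None,fx=4,fy=4,interpolation=cv2.INTER_CUBIC))
E
```

```text
13.4917 [105.4   5.   99.4] [-0.18  0.05 -6.43] 0.015000664445649521
```

View pics/w4.png

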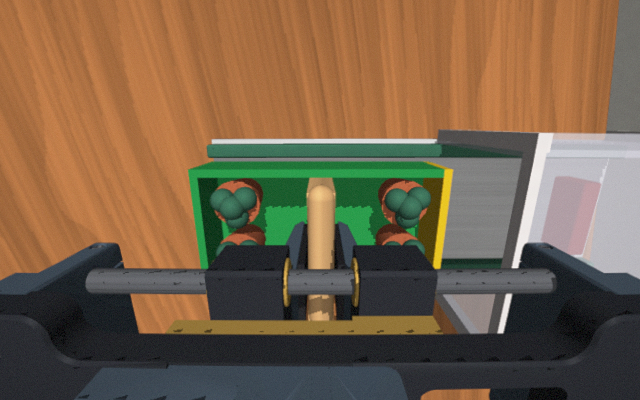

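View pics/s4z.png

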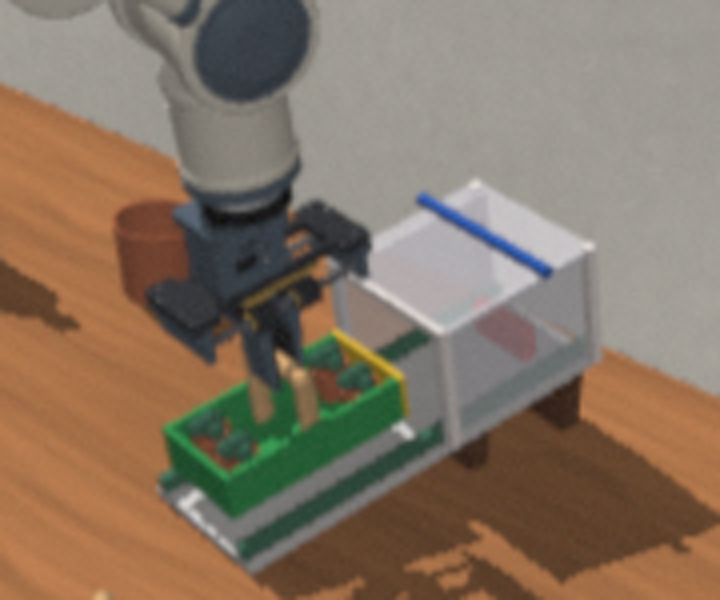

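Run:
```python
from h import *
cal=dict(np.load('w4.npz'));im=cv2.imread('pics/w4.png')
def onr(u,v,z):
    c,d=ray(cal,u,v);P0=rp(0,0,z); return tor(c+d*((P0-c)@RN)/(d@RN))
for c in (240,340,420): print(c,[(r,im[r-0,c-2:c+3].mean(0).round().astype(int).tolist()) for r in range(135,182)] if c==340 else '')
for z,u,v in [(73,340,169),(28,340,161)]: print('tray',z,onr(u,v,z).round(1))
for y,z in [(54,16),(54,0),(70,16),(66,16),(48,73),(48,28)]: print(y,z,proj(cal,rp(105,y,z)).round(1),proj(cal,rp(20,y,z)).round(1),proj(cal,rp(190,y,z)).round(1))
cv2.imwrite('pics/w4z.png',cv2.resize(im[130:185,190:450],None,fx=3,fy=8,interpolation=cv2.INTER_NEAREST))
```

```text
240 
340 [(135, [65, 109, 169]), (136, [64, 111, 170]), (137, [67, 110, 168]), (138, [123, 143, 170]), (139, [218, 219, 221]), (140, [219, 219, 220]), (141, [220, 220, 220]), (142, [220, 219, 220]), (143, [151, 157, 143]), (144, [80, 99, 60]), (145, [96, 123, 64]), (146, [93, 118, 64]), (147, [93, 118, 64]), (148, [90, 114, 63]), (149, [91, 115, 63]), (150, [89, 113, 61]), (151, [90, 114, 61]), (152, [89, 112, 61]), (153, [88, 111, 60]), (154, [88, 112, 62]), (155, [86, 110, 60]), (156, [67, 84, 46]), (157, [73, 79, 68]), (158, [134, 134, 135]), (159, [132, 133, 135]), (160, [127, 130, 128]), (161, [92, 122, 81]), (162, [58, 118, 37]), (163, [55, 117, 31]), (164, [57, 118, 34]), (165, [55, 117, 30]), (166, [58, 118, 32]), (167, [56, 117, 32]), (168, [57, 121, 33]), (169, [70, 145, 39]), (170, [79, 159, 46]), (171, [77, 158, 43]), (172, [76, 157, 42]), (173, [79, 160, 47]), (174, [79, 158, 44]), (175, [79, 158, 45]), (176, [78, 157, 43]), (177, [68, 137, 39]), (178, [49, 94, 28]), (179, [46, 92, 29]), (180, [46, 93, 27]), (181, [45, 92, 25])]
420 
tray 73 [118.1  53.   73. ]
tray 28 [121.2  53.1  28. ]
54 16 [321.3 158.4] [227.9 158.7] [414.7 158.5]
54 0 [321.3 156.5] [233.2 156.8] [409.3 156.6]
70 16 [321.3 140.4] [226.3 140.7] [416.3 140.5]
66 16 [321.3 145. ] [226.7 145.2] [415.9 145. ]
48 73 [321.6 176. ] [203.3 176.2] [439.8 176. ]
48 28 [321.4 166.9] [224.1 167.2] [418.6 166.9]
```

View pics/w4z.png

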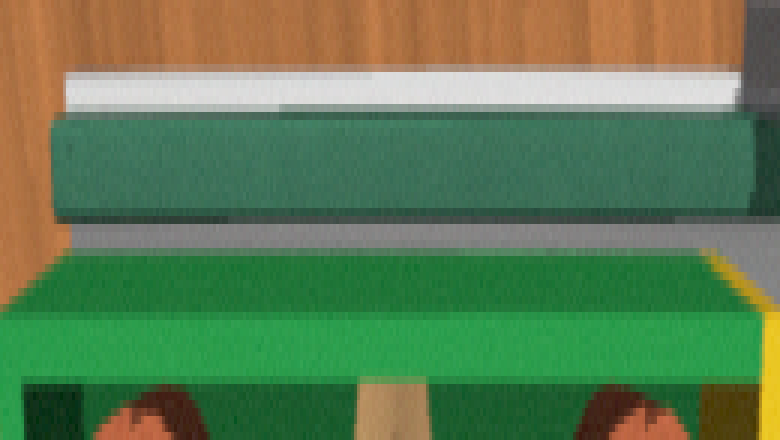

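The side view shows the tray tilted parallel to the ramp, short of the hood. In the wrist view the tray's left wall is about 3 mm from the left rail face (rows 161 vs 156) instead of 6, while the top data would leave more. I shift 2 mm to the right and lower under force watch.

Run:
```python
from h import *
arm.move_l(rp(105,3,71.2+20),feed=.05)
arm.sleep(.2)
f0=arm.current_force();print('f0',f0.round(2))
arm.move_l(rp(105,3,71.2+6),feed=.05)
z=6.
while z>-5:
    z-=1.; arm.move_l(rp(105,3,71.2+z),feed=.02)
    d=arm.current_force()-f0
    print(z,d.round(2),tor(arm.current_ee_pos()).round(1))
    if d@RN>4.5: break
arm.sleep(.2);print((arm.current_force()-f0).round(2),arm.current_t())
cal=arm.get_calibration('wrist');np.savez('w5.npz',**cal);snap('wrist','w5.png');snap('side','s5.png')
a=cv2.imread('pics/s5.png')[120:260,280:440];b=cv2.imread('pics/w5.png')[120:260,180:460]
cv2.imwrite('pics/p5.png',np.vstack([cv2.resize(b,(560,280)),cv2.resize(a,(366,320))[:, :].copy() if 0 else cv2.copyMakeBorder(cv2.resize(a,(366,320)),0,0,0,194,cv2.BORDER_CONSTANT)]))
```

```text
f0 [-0.58 -0.67 -5.94]
5.0 [0.02 1.33 0.79] [105.1   3.   76.3]
4.0 [ 0.34  0.75 -0.94] [105.    3.   75.2]
3.0 [0.62 0.72 0.51] [104.9   3.   74.1]
2.0 [0.42 0.64 0.07] [105.    3.   73.1]
1.0 [ 1.16  0.09 -0.19] [104.9   3.   72.1]
0.0 [-1.8   1.1   5.05] [105.    3.   71.3]
[-1.7   1.17  8.21] 16.2417
```

View pics/p5.png

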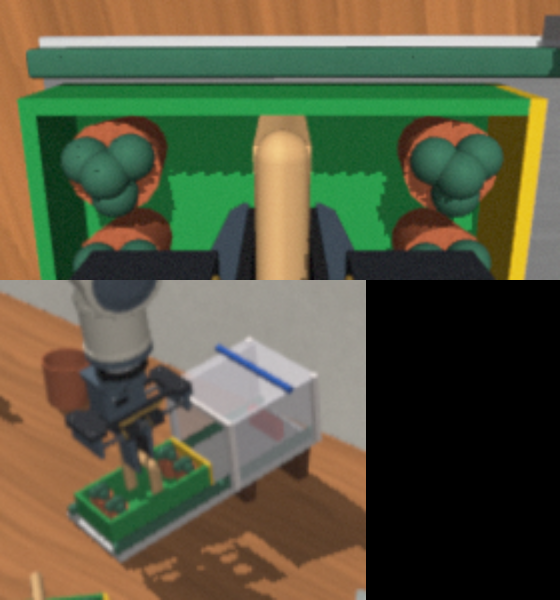

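The tray landed at handle height 71.3 against 71.2 expected, parallel to the rails, and its weight has come off the gripper. I release and move round to the low end.

Run:
```python
from h import *
arm.grip(0.075); print(arm.current_width())
arm.move_l(rp(105,3,100),feed=.06)
arm.move_l(rp(105,3,165),feed=.15)
Rp=Rot(-RX,-RN)
print(arm.solve_ik(rp(-45,0,150),Rp),arm.solve_ik(rp(150,0,14),Rp))
arm.move_to(rp(-45,0,150),Rp)
arm.grip(0.0)
arm.sleep(.1)
cal=arm.get_calibration('wrist');np.savez('w6.npz',**cal);snap('wrist','w6.png');snap('side','s6.png');snap('top','t6.png')
print(arm.current_t(),arm.current_width(),arm.current_force().round(2))
a=cv2.imread('pics/s6.png')[100:260,260:440];b=cv2.imread('pics/t6.png')[75:215,300:400]
cv2.imwrite('pics/p6.png',np.hstack([cv2.resize(a,(440,391)),cv2.resize(b,(280,391))]))
```

```text
0.07518865961511671
[ -22.80698342   13.12322864  117.19212558    3.31707825   39.95908277
 -104.71861767] [-18.1406857   36.26265768  94.07031491   2.08166171  39.77378285
 -99.17541807]
21.5167 0.00035067724505143816 [-0.   -0.11  0.28]
```

View pics/p6.png

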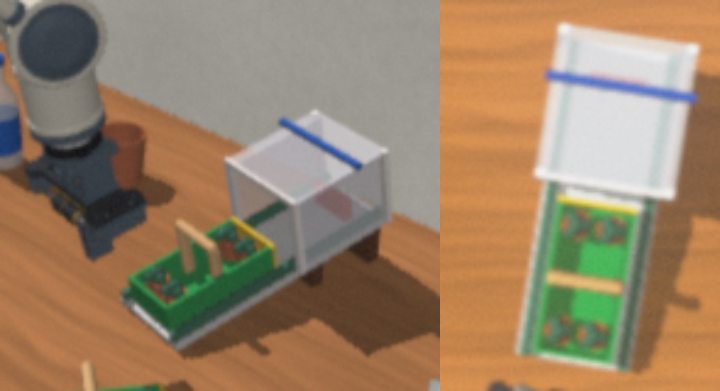

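The tray stands between the rails short of the hood, yellow end uphill, and the tool is downhill of it. Now I push with the force monitored.

Run:
```python
from h import *
arm.move_l(rp(-45,0,14),feed=.15)
arm.move_l(rp(-22,0,14),feed=.08);arm.sleep(.15)
f0=arm.current_force();print('f0',f0.round(2),arm.current_t())
x=-22;log=[]
while x<104:
    x+=6; arm.move_l(rp(x,0,14),feed=.04)
    d=arm.current_force()-f0; log.append((x,round(float(-d@RX),1),round(float(d@RY),1),round(float(d@RN),1)))
    if -d@RX>14: print('STOP');break
print(log);print(arm.current_t())
snap('side','s7.png');cv2.imwrite('pics/s7z.png',cv2.resize(cv2.imread('pics/s7.png')[90:250,260:440],None,fx=4,fy=3.7))
```

```text
f0 [-0.59 -0.6   0.02] 23.1583
[(-16, -1.3, 0.1, -0.6), (-10, -0.4, 0.8, -0.8), (-4, -0.0, 0.5, -0.7), (2, 0.6, 1.5, -1.2), (8, 0.7, 1.4, -0.4), (14, 1.5, 1.2, -1.3), (20, 1.1, 1.6, -0.6), (26, 0.6, 0.7, -0.8), (32, 1.3, 0.0, -1.0), (38, 1.5, 1.4, -0.7), (44, 1.0, 1.1, -0.5), (50, 0.7, 1.1, -1.0), (56, 0.3, 2.3, -0.7), (62, 0.9, 0.7, -1.3), (68, 0.9, 1.2, -0.9), (74, 1.2, 0.5, -0.7), (80, 0.6, 1.0, -0.4), (86, 0.9, 1.0, -1.1), (92, 0.8, 0.8, -0.4), (98, -0.1, 1.6, -1.0), (104, 0.3, 1.8, -0.9)]
29.4583
```

View pics/s7z.png

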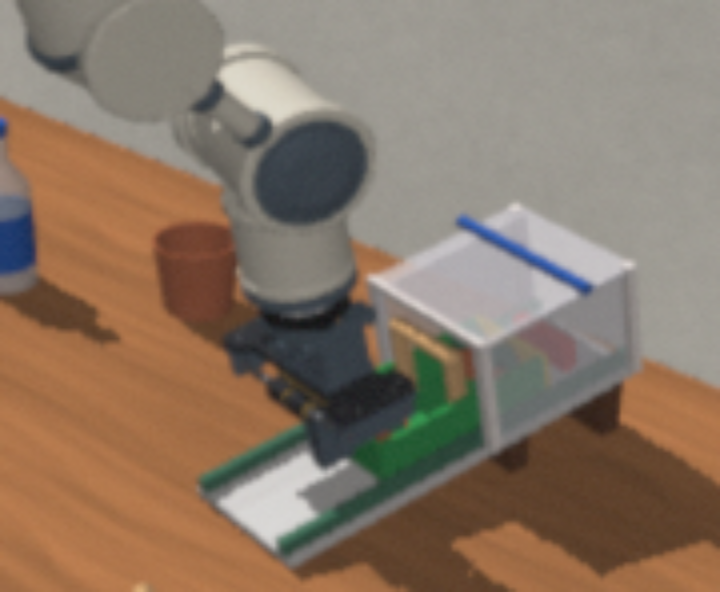

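The side view shows the tray sliding with its yellow end under the hood and the gripper clear of it. Resting forces are about 1 N. Now I feel for the stop in 1 mm steps.

Run:
```python
from h import *
f0=np.array([-.59,-.60,.02]);x=104;log=[];n=0
while x<162:
    x+=1; arm.move_l(rp(x,0,14),feed=.02)
    d=arm.current_force()-f0; f=float(-d@RX); log.append((x,round(f,1)))
    n=n+1 if f>5 else 0
    if f>12 or n>=3: break
    if arm.current_t()>52: print('time');break
print(log);print(arm.current_t(),tor(arm.current_ee_pos()).round(2))
snap('side','s8.png');cv2.imwrite('pics/s8z.png',cv2.resize(cv2.imread('pics/s8.png')[120:230,330:440],None,fx=6,fy=5.4,interpolation=cv2.INTER_CUBIC))
```

```text
[(105, 4.6), (106, 6.2), (107, 6.1), (108, 5.8)]
30.5083 [106.98   0.11  13.97]
```

View pics/s8z.png

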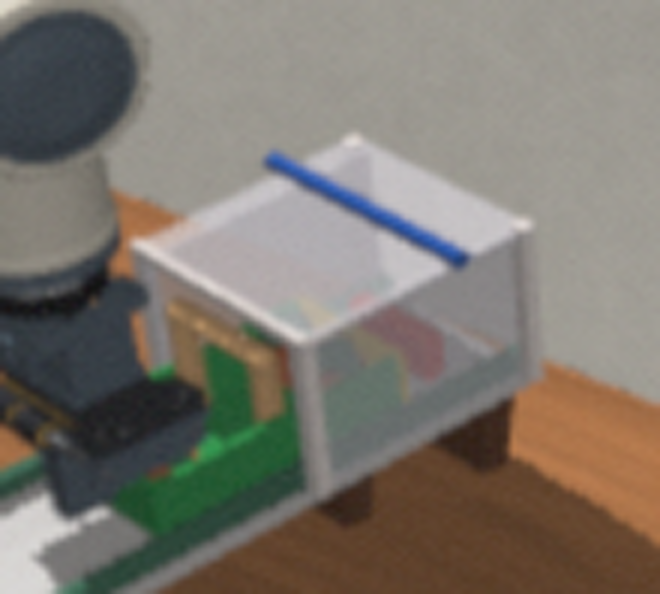

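A constant 6 N is only sliding friction (2–10 N given), and the side view still shows a gap to the red stop. I continue with a higher threshold.

Run:
```python
from h import *
f0=np.array([-.59,-.60,.02]);x=107;log=[];n=0
while x<162:
    x+=1; arm.move_l(rp(x,0,14),feed=.02)
    d=arm.current_force()-f0; f=float(-d@RX); log.append((x,round(f,1)))
    n=n+1 if f>9.5 else 0
    if f>13 or n>=2: break
    if arm.current_t()>52: print('time');break
print(log);print(arm.current_t(),tor(arm.current_ee_pos()).round(2))
snap('side','s9.png');snap('top','t9.png')
a=cv2.resize(cv2.imread('pics/s9.png')[120:230,330:440],(440,440),interpolation=cv2.INTER_CUBIC)
b=cv2.resize(cv2.imread('pics/t9.png')[75:155,320:400],(360,440),interpolation=cv2.INTER_CUBIC);cv2.imwrite('pics/p9.png',np.hstack([a,b]))
```

```text
[(108, 5.3), (109, 5.7), (110, 4.7), (111, 5.2), (112, 6.0), (113, 6.1), (114, 5.1), (115, 4.9), (116, 5.6), (117, 5.4), (118, 5.7), (119, 4.7), (120, 4.4), (121, 4.7), (122, 4.4), (123, 4.3), (124, 5.2), (125, 4.9), (126, 5.2), (127, 5.9), (128, 4.8), (129, 5.2), (130, 4.7), (131, 5.1), (132, 9.5), (133, 14.3)]
37.0583 [129.96   0.18  13.85]
```

View pics/p9.png

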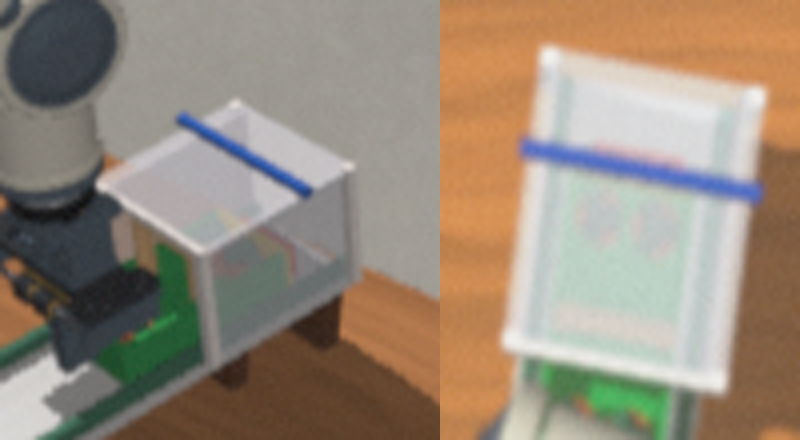

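The force jumped from 5 to 14 N within 2 mm, and the side view shows the yellow end at the red stop. I back off slowly and check the tray.

Run:
```python
from h import *
arm.move_l(rp(120,0,14),feed=.02)
arm.move_l(rp(60,0,14),feed=.1)
arm.move_l(rp(0,0,120),feed=.2)
p=rp(-60,0,180); arm.move_l(p,feed=.2)
arm.sleep(.3)
print(arm.current_t(),arm.current_force().round(2))
snap('side','s10.png');snap('top','t10.png')
a=cv2.resize(cv2.imread('pics/s10.png')[120:240,320:440],(440,440),interpolation=cv2.INTER_CUBIC)
b=cv2.resize(cv2.imread('pics/t10.png')[75:195,310:400],(330,440),interpolation=cv2.INTER_CUBIC);cv2.imwrite('pics/p10.png',np.hstack([a,b]))
c=arm.get_calibration('top')
im=cv2.imread('pics/t10.png');hsv=cv2.cvtColor(im,cv2.COLOR_BGR2HSV)
m=cv2.inRange(hsv,(45,120,60),(75,255,255));m[:, :325]=0;m[:,395:]=0;m[190:]=0
ys,xs=np.nonzero(m);v=ys.max();u=xs[ys>=v-1].mean();o,d=ray(c,u,v+.5)
P=o+d*((rp(0,0,45)-o)@RN)/(d@RN);print('low end',u,v,tor(P).round(1))
for q in[(150,0,45),(335,0,45)]:print(q,proj(c,rp(*q)).round(1))
```

```text
40.3417 [-0.08  0.61  0.05]
low end 363.45454545454544 163 [149.5 -32.   45. ]
(150, 0, 45) [354.  161.8]
(335, 0, 45) [363.3 106.6]
```

View pics/p10.png

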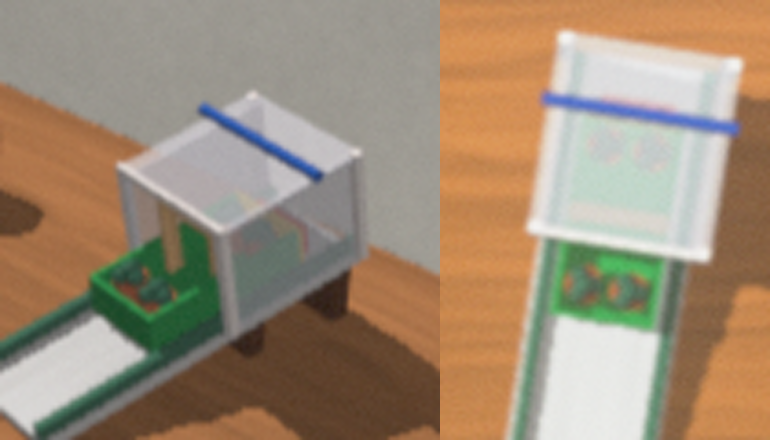

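View pics/t10.png

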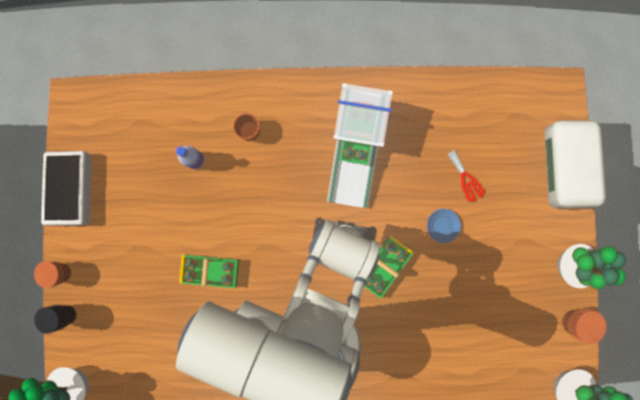

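Run:
```python
from h import *
print(arm.current_t(),np.abs(arm.current_dq()).max(),arm.current_force().round(2)); arm.sign_off()
```

```text
40.4417 0.2747879046222881 [-0.17  0.06  0.97]
the job is handed in; nothing more can be done
```

I handed the job in at 40.4 s. The tray farthest from the base (0.556 m) was carried by its handle to the ramp foot, yellow end uphill, and set down tilted with the slope. I let go, then pushed it from its low end with closed fingers.

**Last checks**
- **Stop contact:** sliding took about 5 N. The force rose to 14 N over the last 2 mm, which I took as the stop, and I backed off slowly.
- **Final position:** the last pictures show the tray between the rails. Its low end is about 147–150 mm up the ramp, inside the 135–165 mm that the stop allows. The yellow end looks to be at the red stop through the hood, but I did not press again to confirm it.
- **Bystanders:** the pot, bottle, saucer and shears look unmoved in the top view.
- **Robot:** clear of everything. The resting force was about 1 N on the last reading, which is noise level.

**What disagreed**
- **Tray in the jaws:** after the lift, the tray sat about 5 mm sideways of where the first wrist measurement put it. The top and wrist views agreed on that, so I corrected for it.
- **Gap to the left rail:** the top and wrist cameras differed by about 2 mm. I set down between the two estimates and the tray seated without touching the rails.
- **First push stop:** it triggered on sliding friction, not the stop, so I raised the threshold and went on.

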